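# Park the tub among the clutter and pull the bin out to its lock

### The arm

A 7-joint arm with a two-finger parallel gripper is mounted at the origin on the work surface. World frame = base frame: x ahead of the robot, y to its left, z up, the work surface at z = 0. Lengths are in m, angles in rad, forces in N, time in s.
With the tool pointing down it reaches from about 0.4 to 0.85 m from the base axis. Payload 10.4 kg.
Tool frame: the origin (TCP) lies midway between the tips of the shut fingers; the grasp point (between the pads) lies 19 mm behind it (manip.hold_point_z is the distance from the TCP to the grasp point, in m); z points along the fingers, y is the line along which they close (so a half turn about z gives the same grasp; the last joint's range is limited). The gripper opens to 85 mm and grips with 20 to 120 N. Pads are 22 mm wide; open, the fingers measure 114 mm over their backs; the gripper's body (76 mm by 85 mm) begins 54 mm behind the grasp point. The pads swing forward as they close: fully open they stand 13 mm farther back than shut.
Start: joints at [1.221, 0.332, -0.065, 1.46, 0.022, 1.35, -0.088], TCP at [0.201, -0.592, 0.231] pointing down, gripper open.
Joint ranges: [-2.6, 2.6], [-0.5, 2.12], [-1.47, 1.34], [0.16, 2.42], [-1.27, 4.41], [0.06, 2.06], [-2.6, 2.6]. Speed limits (rad/s): [2.22, 2.22, 2.79, 2.79, 3.14, 3.14, 3.14].

### API

Orientations are given as a unit quaternion [x, y, z, w].
In Python, from workcell import manip, eyes, job gives the robot as it stands.
- The arm moves only by the shell command python3 -m crank 'ROWS' [FORCE]. ROWS is JSON, a list that holds one entry, the list of rows, each a list of 7 numbers: the finger opening in cm, from 0 to 8.54, then the shift along the world's x, y, z in cm, then the turn, a rotation vector about the world's x, y, z in degrees. In form: [[[hand, x, y, z, ax, ay, az], ...]]. A call has 1 to 20 rows; each row shifts and turns the commanded pose from where the row before left it; what a row does not reach is not made up. A row lasts 1/8 s, in which the tool goes at most 62.5 mm and 10.7 degrees, less where a joint would pass 70% of its speed; a pose out of reach is approached as far as the arm can. A call with a gripper value outside its range is refused whole. The fingers move at their own pace and stop on an object; FORCE is the grip in N (left out, the last holds). Time passes only in rows, so rows that do not move let the fingers close. It gives the time, the measured TCP pose, the force, the opening and the grip force at its end, in the units of the state.
- manip.get_obs(): the state, without advancing time (a new reading comes with each control period).
- eyes.camera(name): name is "scene" or "side" or "wrist"; returns (picture, depth): 420x560x3 uint8, red, green, blue; 420x560 float32, m along the optical axis (not along the pixel's ray), 0 where there is no reading.
- eyes.camera_params(name): a dict with "fx", "fy", "cx", "cy" (pixels), "world_from_camera" (4x4, takes a point from camera to world coordinates); the wrist camera has in their place "hand_eye" (4x4, takes a point from camera to tool coordinates, whose origin is the TCP and whose axes are the flange's). Camera axes: x right, y down, z forward; pixel columns grow to the right and rows downward; lengths in m; the calibration is good to about 2 mm. A picture is of the moment at which its call begins: read the wrist's pose just before it. camera_params takes no time and is no camera call.
- job.hand_in(): hands the job in; it is judged then, once.
The state is a dict: "clock": time; "joint_pos": joint angles; "joint_velocities": joint speeds; "tau": joint torques, N m; "position": TCP position; "ee_rot": TCP orientation; "ft_force": force on the tool from outside, world axes, zero at the start; "torque": the same for the moment, N m; "grip_width": opening from 0.0 (shut) to 1.0 (fully open); "grasp_force": force on a finger pad.
Only numpy, scipy, OpenCV 4.12 (cv2) and the standard library are available. Lean on these libraries where they do the work, as an engineer would, in place of code of your own. Each camera call takes 0.05 s, during which the arm holds its last target. There are 200 camera calls.

### The job

The green tub stands in the way of the pull-out dustbin. Slide it along the cupboard base, without lifting it, into the free space on the grey liner so that it stands wholly on the liner, and neither touch it against the things there nor shift any of them. Then pull the bin, which has a steel handle on top, all the way out on its rails, without the bin touching the tub, until the red lock button at its side clicks up, and leave it locked out.

Things in the scene. Friction and masses are not known exactly. Their poses are not given: they have to be found in the camera images.
- tub: Low round green tub with a white lid, diameter 100 mm, height 52 mm, 0.4 to 0.8 kg, loose in front of the bin. Origin: centre of its underside; yaw does not matter. The lid is recessed: flat floor at 36 mm inside a 6 mm thick round rim up to 52 mm (recess 88 mm across, 16 mm deep); fingertips in the recess can drag the tub by the rim any way. Smooth: it slides (friction 0.3 to 0.4), without tipping.
- liner: Flat grey ribbed liner, fixed, 180 mm (its x, away from the robot) by 430 mm (its y), under 1 mm high: no step, things on it stand at base height. Origin: its centre. It lies left or right of the bin. Cup, scraper, brush and timer fill about two thirds of its width; one stretch of about 140 mm, at an end or in the middle, is free for the tub. The base before it (robot side) is empty.
- cup: White ceramic cup, 76 mm in diameter, 80 mm high, standing on the liner. Origin: centre of its underside.
- scraper: Red scraper lying flat, 150 mm long, 34 mm wide, 18 mm high. Origin: on the base, in the middle of its length; it reaches 75 mm either way along its x axis.
- brush: Blue dust brush lying on its white bristles, 165 mm long, 46 mm wide, 40 mm high. Origin: on the base, in the middle of its length; it reaches 83 mm either way along its x axis (handle towards -x).
- timer: White round kitchen timer with a grey turning knob and black bar grip, 66 mm in diameter, 49 mm high. Origin: centre of its underside.
- drain_key: Steel T-shaped drain key lying behind the liner (far from the robot), 161 mm long along its y, crossbar 68 mm, 12 mm thick. Origin: on the base, in the middle of the length.
- bin_frame: Fixed frame of the pull-out bin. Origin: on the base below the middle of the closed bin's front; its -x axis is the way the bin is pulled, towards the robot. Grey bin with black lid and orange swing flap: 220 mm deep (x 0 to 220 mm when closed), 176 mm wide, 200 mm high; flap and cheeks, 80 to 215 mm behind the front, rise to 228 mm. Rails 100 mm to +y.
- bin (a joint): How far the bin is pulled out, in m: 0 fully in, 0.150 at the end stop. Starts between 0 and 0.02. Runs with about 4 N of friction; the lock engages at about 0.144.
- bin_handle (a point): Middle of the bin's steel handle bar; moves with the bin. Round bar, 12 mm thick, 100 mm long along the frame's y, axis 240 mm above the base, 22 mm behind the bin's front, on two legs at its ends. Under the bar 34 mm free height above the lid; behind it about 50 mm free before flap and cheeks: fingers put down behind it can hook it and pull.
- lock (a joint): Height in m by which the red lock button has risen: about 0 while the bin's rail holds it down, 0.011 when it has clicked up behind the end of the rail, after which the bin cannot run back. A spring raises it by itself.
- lock_top (a point): Top of the red lock button, 12 mm in diameter, beside the bin on the frame's +y side (112 mm behind the closed front, 94 mm to +y). It is covered by the aluminium rail until the bin is fully out.
There are look-alikes about, which are no part of the job. What is shaped like the tub but brown or purple is not meant.

How it is judged:
By the outcome, as a careful person would: the job done as asked, in the order asked, and still so for the second after the job is handed in, with the robot touching nothing.
It also fails if it takes over 70 s, if anything falls off the work surface, if the arm or the gripper's body presses on something with over 40 N, if the wrist force passes 120 N, or if a joint passes its speed limit or range.

## Working session

There is one attempt and no reset: what is moved stays moved. The work goes in short steps, Python scripts to look and compute and a shell command to move; the robot and the scene stay as the last step left them, time stands still between calls to the robot, and variables do not carry over. Pictures are saved under pics/ and viewed, at most 10 in all, crops included, and the job is handed in when it is done.

```bash
ls; mkdir -p pics
cat > h.py <<'E'
from workcell import manip, eyes, job
import numpy as np, cv2
from scipy.spatial.transform import Rotation as R
def grab(name,tag):
    o=manip.get_obs(); im,d=eyes.camera(name); p=eyes.camera_params(name)
    if name=="wrist":
        T=np.eye(4);T[:3,:3]=R.from_quat(o["ee_rot"]).as_matrix();T[:3,3]=o["position"]
        T=T@np.array(p["hand_eye"])
    else: T=np.array(p["world_from_camera"])
    np.savez(f"pics/{tag}.npz",im=im,d=d,T=T,k=[p["fx"],p["fy"],p["cx"],p["cy"]])
    cv2.imwrite(f"pics/{tag}.png",im[:,:,::-1]); return im,d
def cloud(tag):
    z=np.load(f"pics/{tag}.npz");d=z["d"];fx,fy,cx,cy=z["k"];T=z["T"]
    v,u=np.mgrid[:d.shape[0],:d.shape[1]]
    P=np.stack([(u-cx)/fx*d,(v-cy)/fy*d,d],-1)@T[:3,:3].T+T[:3,3]
    P[d==0]=np.nan
    return z["im"],P
E
python3 - <<'E'
from h import *
grab("scene","s0");grab("side","d0")
a=cv2.imread("pics/s0.png")
o=manip.get_obs();print(o["position"],R.from_quat(o["ee_rot"]).as_matrix().round(2).tolist(),o["clock"],o["grip_width"])
for n in("s0","d0"): z=np.load(f"pics/{n}.npz");print(z["T"].round(3).tolist())
E
```

```text
pics
[ 0.20051763 -0.59161115  0.23060942] [[0.95, 0.32, -0.0], [0.32, -0.95, 0.0], [-0.0, -0.0, -1.0]] 0.1 0.9982690726084338
[[-0.755, 0.546, -0.362, 0.961], [0.655, 0.629, -0.418, 0.442], [-0.001, -0.553, -0.833, 1.069], [0.0, 0.0, 0.0, 1.0]]
[[-0.836, 0.518, -0.18, 0.755], [0.548, 0.789, -0.276, 0.322], [-0.001, -0.33, -0.944, 1.265], [0.0, 0.0, 0.0, 1.0]]
```

View pics/s0.png

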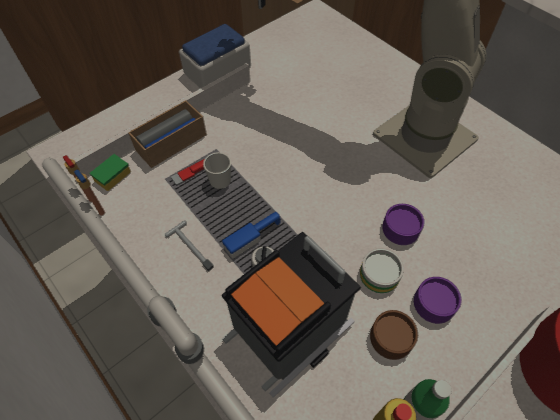

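View pics/d0.png

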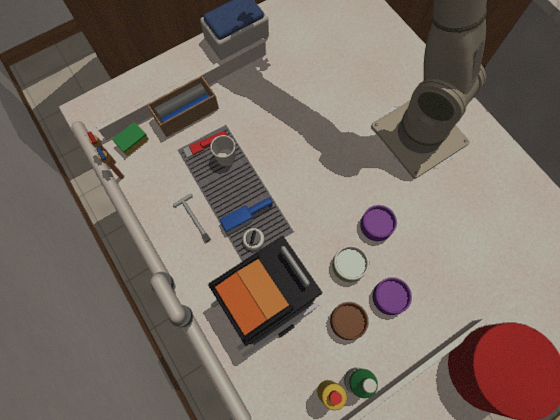

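The scene view shows the tub (white lid, 381,270) in front of the bin (290,300), with purple and brown look-alikes around it. The liner's free stretch is in the middle, between the cup and scraper (about 210,170) and the brush (250,235). I'll make a top-down map from the clouds.

```bash
cat > ortho.py <<'E'
from h import *
import sys
def ortho(tags,x0,x1,y0,y1,s,out):  # px: col = (y1-y)/s, row=(x1-x)/s
    H=int((x1-x0)/s);W=int((y1-y0)/s);img=np.zeros((H,W,3),np.uint8);zb=np.full((H,W),-1.)
    for t in tags:
        im,P=cloud(t);P=cv2.resize(P,None,fx=3,fy=3,interpolation=cv2.INTER_NEAREST) if 0 else P
        im=im.reshape(-1,3);P=P.reshape(-1,3)
        for du in range(-1,2):
          for dv in range(-1,2):
            with np.errstate(all='ignore'):
              c=np.nan_to_num((y1-P[:,1])/s,nan=-9).astype(int)+du;r=np.nan_to_num((x1-P[:,0])/s,nan=-9).astype(int)+dv
            ok=np.where((c>=0)&(c<W)&(r>=0)&(r<H)&(P[:,2]<.3))[0]
            ok=ok[np.argsort(P[ok,2])]; 
            m=P[ok,2]>zb[r[ok],c[ok]]-.0;ok=ok[m]
            img[r[ok],c[ok]]=im[ok];zb[r[ok],c[ok]]=P[ok,2]
    for k in np.arange(np.ceil(x0*20)/20,x1,.05): cv2.putText(img,f"{k:.2f}",(0,int((x1-k)/s)+3),0,.35,(255,255,0),1);img[int((x1-k)/s),::4]=(255,255,0)
    for k in np.arange(np.ceil(y0*20)/20,y1,.05): cv2.putText(img,f"{k:.2f}",(int((y1-k)/s)-12,10),0,.35,(0,255,255),1);img[::4,int((y1-k)/s)]=(0,255,255)
    cv2.imwrite(out,img[:,:,::-1]); return zb
if __name__=="__main__":
    ortho(["s0","d0"],.25,.95,-.45,.45,.00125,"pics/o0.png")
    im,P=cloud("d0")
    for u,v in[(350,264),(378,222),(392,296),(349,321),(223,148),(254,238),(295,268),(285,247),(308,288),(235,215),(270,202),(180,152),(229,127),(292,235)]:
        print(u,v,P[v,u].round(3),im[v,u])
E
python3 ortho.py
```

```text
Traceback (most recent call last):
  File "ortho.py", line 20, in <module>
    ortho(["s0","d0"],.25,.95,-.45,.45,.00125,"pics/o0.png")
    ~~~~~^^^^^^^^^^^^^^^^^^^^^^^^^^^^^^^^^^^^^^^^^^^^^^^^^^^
  File "ortho.py", line 16, in ortho
    for k in np.arange(np.ceil(x0*20)/20,x1,.05): cv2.putText(img,f"{k:.2f}",(0,int((x1-k)/s)+3),0,.35,(255,255,0),1);img[int((x1-k)/s),::4]=(255,255,0)
                                                                                                                      ~~~^^^^^^^^^^^^^^^^^^^
IndexError: index 560 is out of bounds for axis 0 with size 560
```

```bash
sed -i 's/img\[int((x1-k)\/s),::4\]/img[min(H-1,int((x1-k)\/s)),::4]/; s/img\[::4,int((y1-k)\/s)\]/img[::4,min(W-1,int((y1-k)\/s))]/' ortho.py; python3 ortho.py
```

```text
350 264 [0.453 0.227 0.04 ] [175 180 167]
378 222 [0.309 0.171 0.04 ] [114  69 124]
392 296 [0.408 0.364 0.039] [112  68 124]
349 321 [0.549 0.353 0.038] [105  72  54]
223 148 [ 0.564 -0.301  0.015] [80 74 64]
254 238 [0.642 0.012 0.041] [60 58 57]
295 268 [0.618 0.179 0.242] [99 96 92]
285 247 [0.61  0.123 0.244] [100  97  95]
308 288 [0.613 0.231 0.197] [49 46 46]
235 215 [ 0.652 -0.079  0.04 ] [ 46  75 127]
270 202 [ 0.543 -0.056  0.041] [ 45  72 119]
180 152 [ 0.686 -0.371  0.003] [96 91 90]
229 127 [ 0.507 -0.363  0.002] [179 170 155]
292 235 [0.537 0.057 0.001] [177 168 154]
```

View pics/o0.png

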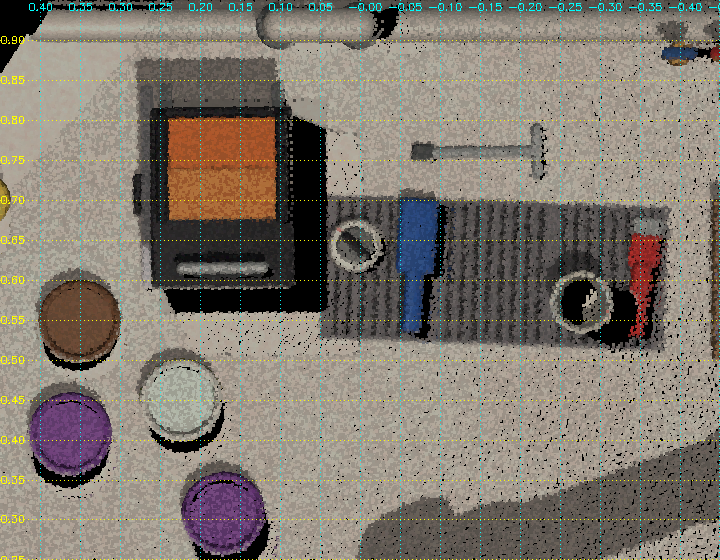

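```bash
cat > fit.py <<'E'
from h import *
def pts(tag,x0,x1,y0,y1,z0,z1,f=None):
    im,P=cloud(tag);hsv=cv2.cvtColor(im,cv2.COLOR_RGB2HSV).astype(int)
    m=(P[...,0]>x0)&(P[...,0]<x1)&(P[...,1]>y0)&(P[...,1]<y1)&(P[...,2]>z0)&(P[...,2]<z1)
    if f is not None:m&=f(hsv)
    return P[m]
def circ(Q):
    c,r=cv2.minEnclosingCircle(Q[:,:2].astype(np.float32));return np.round(c,4),round(r,4),len(Q)
def rect(Q): return cv2.minAreaRect(Q[:,:2].astype(np.float32)),len(Q),Q.mean(0).round(4),Q.min(0).round(3),Q.max(0).round(3)
if __name__=="__main__":
  for t in("s0","d0"):
    print(t,"tub",circ(pts(t,.38,.53,.15,.30,.045,.06)))
    print("cup",circ(pts(t,.5,.7,-.35,-.2,.07,.09)))
    print("timer",circ(pts(t,.58,.7,-.03,.06,.025,.06)))
    print("brush",rect(pts(t,.5,.75,-.15,0,.012,.05,lambda h:(h[...,0]>95)&(h[...,0]<125)&(h[...,1]>90))))
    print("scr",rect(pts(t,.48,.75,-.4,-.3,.008,.03,lambda h:((h[...,0]<10)|(h[...,0]>170))&(h[...,1]>110))))
    print("handle",rect(pts(t,.55,.72,.08,.27,.235,.26)))
    print("bin",rect(pts(t,.5,.9,.0,.35,.19,.22)))
E
python3 fit.py
```

```text
s0 tub (array([0.449, 0.223]), 0.0518, 355)
cup (array([ 0.5727, -0.2789]), 0.0402, 212)
timer (array([ 0.6443, -0.0017]), 0.0313, 211)
brush (((0.6191645860671997, -0.07098470628261566), (0.0481715127825737, 0.16286537051200867), 86.79951477050781), 799, array([ 0.6335, -0.0695,  0.0393]), array([ 0.538, -0.099,  0.012]), array([ 0.701, -0.048,  0.046]))
scr (((0.6158418655395508, -0.3546157777309418), (0.03406945988535881, 0.0810903012752533), 84.43576049804688), 218, array([ 0.6195, -0.3538,  0.014 ]), array([ 0.575, -0.375,  0.008]), array([ 0.657, -0.338,  0.025]))
handle (((0.6150195598602295, 0.17109042406082153), (0.013669943436980247, 0.10984908789396286), 0.5227341055870056), 325, array([0.6162, 0.1727, 0.2443]), array([0.608, 0.116, 0.236]), array([0.622, 0.226, 0.249]))
bin (((0.7034274339675903, 0.1717911809682846), (0.22351497411727905, 0.1754211038351059), 0.9421898126602173), 5263, array([0.699 , 0.1826, 0.205 ]), array([0.59 , 0.082, 0.191]), array([0.815, 0.26 , 0.22 ]))
d0 tub (array([0.4488, 0.2248]), 0.0501, 248)
cup (array([ 0.5712, -0.2768]), 0.0396, 159)
timer
[... 209 characters left out ...]
, -0.096,  0.013]), array([ 0.7  , -0.046,  0.049]))
scr (((0.5925197601318359, -0.348095178604126), (0.035027120262384415, 0.12462645024061203), 80.87738800048828), 229, array([ 0.6042, -0.3518,  0.0153]), array([ 0.53 , -0.374,  0.008]), array([ 0.656, -0.336,  0.025]))
handle (((0.6136423945426941, 0.17254844307899475), (0.01210686843842268, 0.10953324288129807), 0.7600576281547546), 233, array([0.6142, 0.1733, 0.2449]), array([0.608, 0.118, 0.235]), array([0.62 , 0.227, 0.251]))
bin (((0.7014639973640442, 0.17264123260974884), (0.2241496592760086, 0.17605891823768616), 0.46465209126472473), 3642, array([0.6843, 0.179 , 0.2045]), array([0.589, 0.084, 0.192]), array([0.814, 0.261, 0.22 ]))
```

```bash
python3 -m crank '[[[5.0,2,5,2,0,0,10],[5.0,2,6,0,0,0,10],[5.0,2,6,0,0,0,10],[5.0,2,6,0,0,0,10],[5.0,3,6,0,0,0,10],[5,3,6,0,0,0,10],[5,3,6,0,0,0,10],[5,3,6,0,0,0,1.6],[5,3,4,0,0,0,0],[5,2,4,0,0,0,0]]]'
```

```text
clock: 1.35
position: [0.4424, -0.0588, 0.2513]
ee_rot: [0.705, 0.709, 0.0, 0.0]
ft_force: [0.6, -0.3, -0.6]
grip_width: 0.583
grasp_force: 0.0
```

```bash
python3 -m crank '[[[5,0,5,0,0,0,0],[5,0,5,0,0,0,0],[5,0,5,0,0,0,0],[5,0,5,0,0,0,0],[5,0.7,5,-2,0,0,0],[5,0,3.3,-3,0,0,0],[5,0,0,-4,0,0,0],[5,0,0,-3,0,0,0],[5,0,0,0,0,0,0]]]'
python3 - <<'E'
from h import *
from fit import *
grab("wrist","w1");im,P=cloud("w1")
print(manip.get_obs()["position"])
print(circ(pts("w1",.38,.53,.15,.30,.046,.058)))
grab("side","d1")
E
```

```text
clock: 2.48
position: [0.4473, 0.2219, 0.1296]
ee_rot: [0.705, 0.709, -0.002, -0.001]
ft_force: [-1.0, 0.1, 1.2]
grip_width: 0.586
grasp_force: 0.0
[0.44827476 0.22252294 0.13121627]
(array([0.4512, 0.2261]), 0.05, 2923)
```

View pics/w1.png

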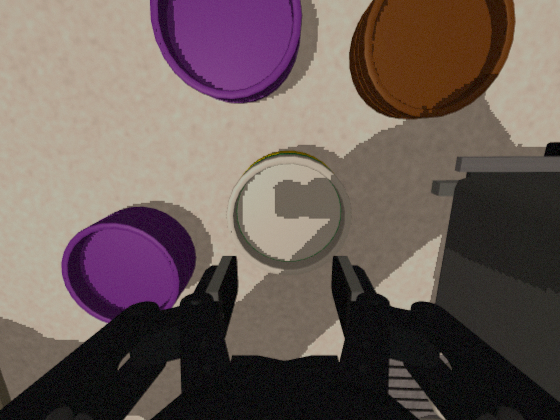

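The wrist view shows the tub (ring centred about 290,212) with the fingers open on both sides of its axis. The fit gives (0.451, 0.226) and a radius of 50 mm. I'll go down into the recess.

```bash
python3 -m crank '[[[5,0.2,0.35,0,0,0,0],[5,0,0,-3,0,0,0],[5,0,0,-3,0,0,0],[5,0,0,0,0,0,0]]]'; python3 -m crank '[[[5,0,0,-1.5,0,0,0],[5,0,0,-1.2,0,0,0],[5,0,0,0,0,0,0]]]'; python3 -c "
from h import *
from fit import *
grab('wrist','w2');print(circ(pts('w2',.38,.53,.15,.30,.046,.058)));grab('side','d2')
a=cv2.imread('pics/d2.png')[180:320,270:450];b=cv2.imread('pics/w2.png')
cv2.imwrite('pics/v2.png',np.hstack([cv2.resize(a,(400,311)),cv2.resize(b,(400,311))]))"
```

```text
clock: 3.08
position: [0.4502, 0.2258, 0.0708]
ee_rot: [0.705, 0.709, -0.001, -0.0]
ft_force: [0.8, -0.1, 1.3]
grip_width: 0.584
grasp_force: 0.0
clock: 3.45
position: [0.4504, 0.2258, 0.0437]
ee_rot: [0.705, 0.709, -0.0, -0.0]
ft_force: [1.3, 0.1, -0.4]
grip_width: 0.584
grasp_force: 0.0
(array([0.4514, 0.2258]), 0.0502, 6130)
```

View pics/v2.png

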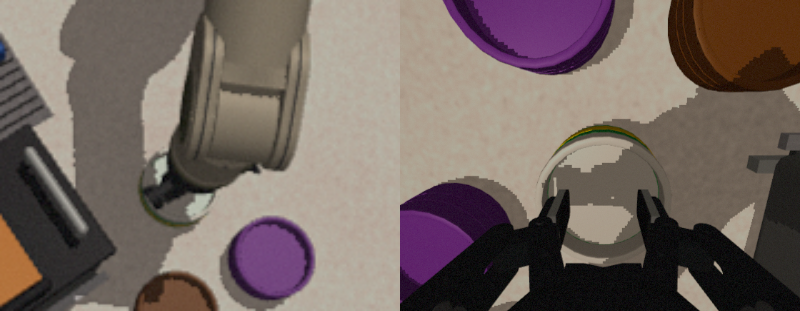

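The fingertips are over the recess, inside the rim, with the tub centred. I'll go down the rest and start dragging.

```bash
python3 -m crank '[[[5,0,0,-0.45,0,0,0],[5,0,0,0,0,0,0],[5,0,-1,0,0,0,0],[5,0,-1,0,0,0,0],[5,0,-1,0,0,0,0],[5,0,-1,0,0,0,0],[5,0,0,0,0,0,0]]]';  python3 -c "
from h import *
from fit import *
grab('wrist','w3');print(circ(pts('w3',.38,.53,.10,.28,.046,.058)))"
```

```text
clock: 4.42
position: [0.4509, 0.1847, 0.0398]
ee_rot: [0.706, 0.709, -0.0, 0.0]
ft_force: [-0.3, 0.2, 0.1]
grip_width: 0.583
grasp_force: 0.3
(array([0.4513, 0.2038]), 0.0503, 7633)
```

Dragging works, but the tub lags 19 mm because the tips are thin. I'll recentre and open the fingers wider for a closer fit.

```bash
python3 -m crank '[[[5,0,1.9,0,0,0,0],[6.4,0,0,0,0,0,0],[6.4,0,0,0,0,0,0],[6.4,0,0,0,0,0,0],[6.4,0,-1,-0.15,0,0,0],[6.4,0,-2,0,0,0,0],[6.4,0,-2,0,0,0,0],[6.4,0,-2,0,0,0,0],[6.4,0,-2,0,0,0,0],[6.4,0,-1,0,0,0,0],[6.4,0,0,0,0,0,0]]]';  python3 -c "
from h import *
from fit import *
grab('wrist','w3');print(circ(pts('w3',.38,.53,.0,.25,.046,.058)))"
```

```text
clock: 5.85
position: [0.4519, 0.1037, 0.0393]
ee_rot: [0.706, 0.708, 0.001, 0.001]
ft_force: [0.1, -1.9, 11.2]
grip_width: 0.751
grasp_force: 8.9
(array([0.4529, 0.1174]), 0.0503, 7413)
```

```bash
python3 -m crank '[[[6.2,0,-1,0.15,0,0,0],[6.2,0,-2,0,0,0,0],[6.2,0,-2,0,0,0,0],[6.2,0,-2,0,0,0,0],[6.2,0,-2,0,0,0,0],[6.2,0,-2,0,0,0,0],[6.2,0,-2,0,0,0,0],[6.2,0,-2,0,0,0,0],[6.2,0,-2,0,0,0,0],[6.2,0,-2,0,0,0,0],[6.2,0,-2,0,0,0,0],[6.2,0,-2,0,0,0,0],[6.2,0,-2,0,0,0,0],[6.2,0,-2,0,0,0,0],[6.2,0,-1,0,0,0,0],[6.2,0,0,0,0,0,0]]]';  python3 -c "
from h import *
from fit import *
grab('wrist','w4');print(circ(pts('w4',.38,.53,-.3,.0,.046,.058)))
grab('scene','s4')
for t in ('w4','s4'):
  print(circ(pts(t,.52,.65,-.34,-.22,.07,.085)),rect(pts(t,.5,.75,-.15,0,.012,.05,lambda h:(h[...,0]>95)&(h[...,0]<125)&(h[...,1]>90))))
import ortho
ortho.ortho(['s4','w4'],.35,.75,-.4,.05,.00075,'pics/o4.png')
"
```

```text
clock: 7.9
position: [0.4505, -0.177, 0.0399]
ee_rot: [0.706, 0.708, -0.0, 0.0]
ft_force: [-0.6, -1.2, 3.9]
grip_width: 0.726
grasp_force: 2.5
(array([ 0.4513, -0.162 ]), 0.0501, 7385)
(array([0., 0.]), 0.0, 0) (((0.5578421950340271, -0.06394807249307632), (0.022691532969474792, 0.043155550956726074), 86.75155639648438), 5786, array([ 0.5502, -0.0652,  0.0345]), array([ 0.536, -0.076,  0.012]), array([ 0.579, -0.052,  0.041]))
(array([ 0.5725, -0.278 ]), 0.0391, 210) (((0.6197015643119812, -0.0713047981262207), (0.04760894179344177, 0.16241057217121124), 87.24532318115234), 801, array([ 0.6334, -0.0696,  0.0392]), array([ 0.538, -0.097,  0.013]), array([ 0.702, -0.048,  0.047]))
```

View pics/o4.png

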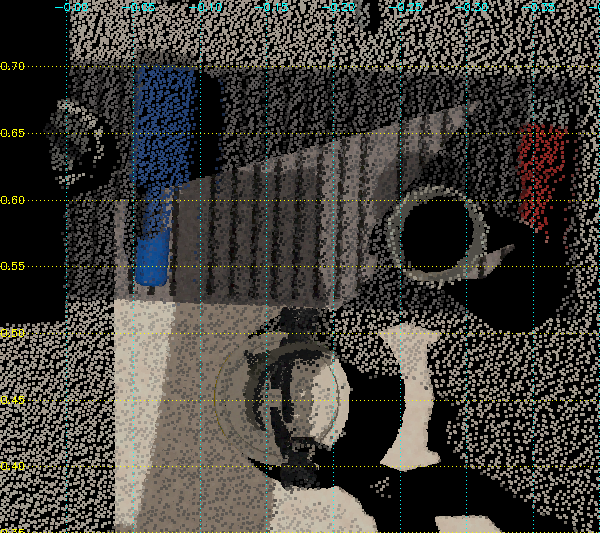

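The map shows the tub centred at (0.451, -0.162). The free gap runs from the brush edge (y -0.097) to the cup edge (y -0.241), and the liner spans x from 0.522 to 0.697. The target is (0.612, -0.168).

```bash
python3 -m crank '[[[6.2,0,0.8,0,0,0,0],[6.2,1,0,0,0,0,0],[6.2,1.5,0,0,0,0,0],[6.2,1.5,0,0,0,0,0],[6.2,1.5,0,0,0,0,0],[6.2,1.5,0,0,0,0,0],[6.2,1,0,0,0,0,0],[6.2,0,0,0,0,0,0]]]';  python3 -c "
from h import *
from fit import *
grab('wrist','w5');print(circ(pts('w5',.45,.63,-.23,-.1,.046,.058)))"
```

```text
clock: 9.0
position: [0.532, -0.166, 0.04]
ee_rot: [0.705, 0.71, 0.0, 0.0]
ft_force: [1.7, 0.1, 3.8]
grip_width: 0.727
grasp_force: 2.2
(array([ 0.5281, -0.1641]), 0.0503, 6730)
```

```bash
python3 -m crank '[[[6.2,1,-0.1,0,0,0,0],[6.2,1.5,-0.1,0,0,0,0],[6.2,1.5,-0.1,0,0,0,0],[6.2,1.5,0,0,0,0,0],[6.2,1.5,0,0,0,0,0],[6.2,1.3,0,0,0,0,0],[6.2,0,0,0,0,0,0]]]';  python3 -c "
from h import *
from fit import *
grab('wrist','w6');print(circ(pts('w6',.54,.69,-.23,-.1,.046,.058)))"
```

```text
clock: 9.93
position: [0.615, -0.1692, 0.0401]
ee_rot: [0.705, 0.709, 0.001, 0.0]
ft_force: [2.8, -0.3, 3.1]
grip_width: 0.728
grasp_force: 1.9
(array([ 0.6111, -0.1675]), 0.0505, 6706)
```

```bash
python3 -m crank '[[[5,-0.2,0,0,0,0,0],[5,0,0,0,0,0,0],[5,0,0,0,0,0,0],[5,0,0,2,0,0,0],[4,0,0,5,0,0,0],[4,0,0,6,0,0,0],[4,0,0,6,0,0,0],[4,0,0,6,0,0,0],[4,0,0,6,0,0,0],[4,0,5,0,0,0,0],[4,0,6,0,0,0,0],[4,0,6,0,0,0,0],[4,0,6,0,0,0,0],[4,0,6,0,0,0,0],[4,0,5,0,0,0,0],[4,0,0,0,0,0,0]]]';  python3 -c "
from h import *
from fit import *
grab('wrist','w7');grab('side','d7')
print('tub',circ(pts('d7',.54,.69,-.23,-.1,.046,.058)),'cup',circ(pts('d7',.52,.65,-.34,-.22,.07,.085)))
print(rect(pts('d7',.5,.75,-.15,0,.012,.05,lambda h:(h[...,0]>95)&(h[...,0]<125)&(h[...,1]>90))))
print('h',rect(pts('w7',.55,.68,.08,.27,.235,.26)))
a=cv2.imread('pics/d7.png');b=cv2.imread('pics/w7.png')
cv2.imwrite('pics/v7.png',np.hstack([cv2.resize(a,(400,300)),cv2.resize(b,(400,300))]))"
```

```text
clock: 11.98
position: [0.6097, 0.1757, 0.3512]
ee_rot: [0.702, 0.712, 0.001, -0.001]
ft_force: [-0.1, 0.1, 0.3]
grip_width: 0.469
grasp_force: 0.0
tub (array([ 0.6082, -0.1679]), 0.0508, 211) cup (array([ 0.5709, -0.2762]), 0.0387, 150)
(((0.6215174794197083, -0.06837715208530426), (0.04522307217121124, 0.15595494210720062), 86.2291259765625), 575, array([ 0.6373, -0.0686,  0.0401]), array([ 0.543, -0.094,  0.029]), array([ 0.7  , -0.045,  0.047]))
h (((0.6171045899391174, 0.1740441620349884), (0.0114624397829175, 0.11000828444957733), 0.8554259538650513), 1516, array([0.6167, 0.1783, 0.2437]), array([0.611, 0.119, 0.236]), array([0.623, 0.229, 0.247]))
```

View pics/v7.png

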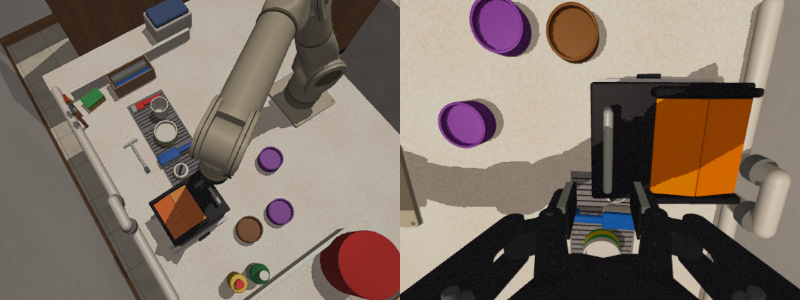

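The side view shows the tub alone in the liner gap, with cup and brush unmoved. In the wrist view the handle bar (608,150) is ahead of the hand. I'll straddle the bar and grip it.

```bash
python3 -m crank '[[[4,0.6,0,-3,0,0,0],[4,0,0,-3,0,0,0],[4,0,0,-2,0,0,0],[4,0,0,-2,0,0,0],[4,0,0,-1.5,0,0,0],[4,0,0,-1.5,0,0,0],[4,0,0,0,0,0,0]]]'; python3 -m crank '[[[3,0,0,0,0,0,0],[2,0,0,0,0,0,0],[0,0,0,0,0,0,0],[0,0,0,0,0,0,0],[0,0,0,0,0,0,0],[0,0,0,0,0,0,0]]]' 50
```

```text
clock: 12.95
position: [0.6174, 0.1697, 0.2188]
ee_rot: [0.705, 0.709, -0.001, -0.0]
ft_force: [0.9, -0.3, 1.4]
grip_width: 0.463
grasp_force: 0.0
clock: 13.7
position: [0.6177, 0.1703, 0.2205]
ee_rot: [0.705, 0.709, 0.0, 0.0]
ft_force: [-3.1, -0.1, 5.3]
grip_width: 0.116
grasp_force: 48.8
```

```bash
python3 -m crank '[[[0,-1,0,0,0,0,0],[0,-1.5,0,0,0,0,0],[0,-1.5,0,0,0,0,0],[0,-1.5,0,0,0,0,0],[0,-1.5,0,0,0,0,0],[0,-1.5,0,0,0,0,0],[0,-1.5,0,0,0,0,0],[0,-1.5,0,0,0,0,0],[0,-1,0,0,0,0,0],[0,0,0,0,0,0,0]]]'; python3 -m crank '[[[0,-0.5,0,0,0,0,0],[0,-0.5,0,0,0,0,0],[0,-0.4,0,0,0,0,0],[0,0,0,0,0,0,0]]]'
```

```text
clock: 14.95
position: [0.4928, 0.1691, 0.2204]
ee_rot: [0.705, 0.709, -0.0, 0.001]
ft_force: [-4.0, -5.0, 8.7]
grip_width: 0.12
grasp_force: 50.2
clock: 15.45
position: [0.4798, 0.169, 0.2205]
ee_rot: [0.706, 0.709, 0.0, 0.001]
ft_force: [0.6, -6.3, 6.1]
grip_width: 0.124
grasp_force: 50.1
```

```bash
python3 -m crank '[[[0,-0.4,0,0,0,0,0],[0,-0.3,0,0,0,0,0],[0,0,0,0,0,0,0],[0,0,0,0,0,0,0]]]';python3 -c "
from h import *
grab('side','d8');grab('scene','s8')
cv2.imwrite('pics/v8.png',np.hstack([cv2.resize(cv2.imread('pics/d8.png')[200:380,200:370],(400,423)),cv2.resize(cv2.imread('pics/s8.png')[240:400,220:380],(400,423))]))"
```

```text
clock: 15.95
position: [0.4728, 0.1689, 0.2204]
ee_rot: [0.706, 0.709, 0.0, 0.001]
ft_force: [0.7, -5.9, 6.3]
grip_width: 0.121
grasp_force: 50.1
```

View pics/v8.png

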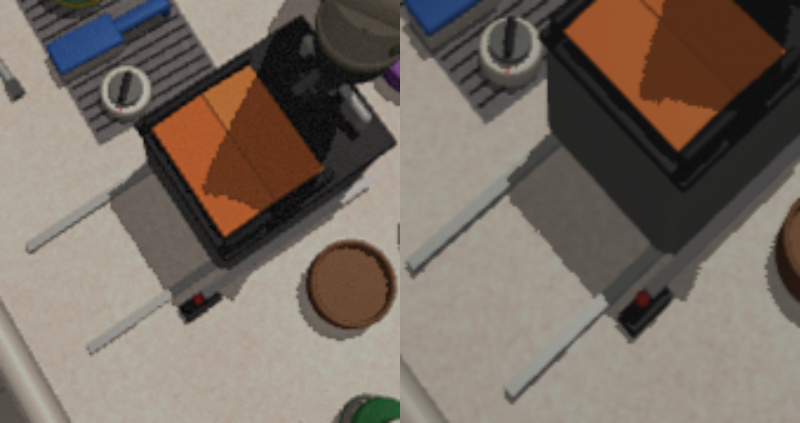

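Both views show the red button (198,300 left; 642,299 right) uncovered at the rail end. I'll pull to the stop, then test the lock with a light push back.

```bash
python3 -m crank '[[[0,-0.3,0,0,0,0,0],[0,0,0,0,0,0,0],[0,0,0,0,0,0,0]]]'; python3 -m crank '[[[0,0.4,0,0,0,0,0],[0,0.4,0,0,0,0,0],[0,0,0,0,0,0,0],[0,0,0,0,0,0,0]]]'
```

```text
clock: 16.42
position: [0.47, 0.1689, 0.2205]
ee_rot: [0.706, 0.709, 0.0, 0.001]
ft_force: [2.1, -4.9, 6.3]
grip_width: 0.121
grasp_force: 50.0
clock: 16.92
position: [0.4749, 0.1689, 0.2203]
ee_rot: [0.705, 0.709, -0.003, -0.0]
ft_force: [-17.9, -10.2, 19.2]
grip_width: 0.123
grasp_force: 51.7
```

The lock holds against an 18 N push. I'll relax back out, release and lift.

```bash
python3 -m crank '[[[0,-0.4,0,0,0,0,0],[0,-0.4,0,0,0,0,0],[0,0,0,0,0,0,0],[2,0,0,0,0,0,0],[4,0,0,0,0,0,0],[4,0,0,0,0,0,0],[4,0,0,0,0,0,0],[4,0,0,2,0,0,0],[4,0,0,4,0,0,0],[4,0,0,5,0,0,0],[4,-2,-3,3,0,0,0],[4,-1,-5,0,0,0,0],[4,0,-5,0,0,0,0],[4,0,-5,0,0,0,0],[4,0,-5,0,0,0,0],[4,0,0,0,0,0,0]]]'; python3 -c "
from h import *
from fit import *
grab('side','d9');grab('scene','s9')
for t in('d9','s9'):
  print('h',rect(pts(t,.4,.58,.08,.27,.235,.26))[:1],'btn',rect(pts(t,.62,.78,.24,.30,.0,.2,lambda h:((h[...,0]<8)|(h[...,0]>172))&(h[...,1]>150)))[1:])
  print('tub',circ(pts(t,.54,.69,-.23,-.1,.046,.058)))
cv2.imwrite('pics/v9.png',np.hstack([cv2.resize(cv2.imread('pics/d9.png')[100:380,150:430],(400,400)),cv2.resize(cv2.imread('pics/s9.png')[110:390,150:430],(400,400))]))"
```

```text
clock: 18.92
position: [0.4383, -0.0638, 0.3593]
ee_rot: [0.707, 0.707, -0.0, -0.0]
ft_force: [-0.2, 1.6, 0.3]
grip_width: 0.466
grasp_force: 0.0
h (((0.46843329071998596, 0.17116354405879974), (0.012688817456364632, 0.10969287902116776), 1.2088911533355713),) btn (19, array([0.7039, 0.2666, 0.0351]), array([0.659, 0.247, 0.017]), array([0.712, 0.272, 0.197]))
tub (array([ 0.607 , -0.1682]), 0.051, 219)
h (((0.46983709931373596, 0.16830573976039886), (0.01295945979654789, 0.1114092767238617), 0.774768590927124),) btn (28, array([0.7074, 0.2654, 0.0267]), array([0.702, 0.26 , 0.018]), array([0.712, 0.271, 0.032]))
tub (array([ 0.6084, -0.1689]), 0.0515, 279)
```

View pics/v9.png

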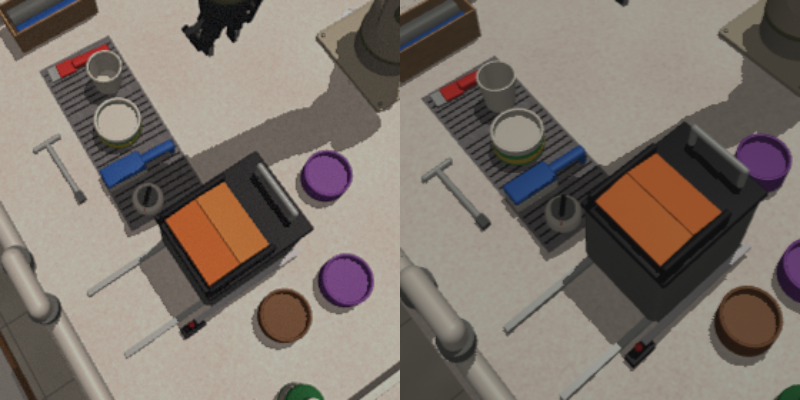

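The views show the tub wholly on the liner between cup and brush. The bin is out with the red button up (192,325 left), the handle has moved about 146 mm, and the hand is clear. I'll hand in.

```bash
python3 -c "
from workcell import job
print(job.hand_in())"
```

```text
the job is handed in; nothing more can be done
None
```

I slid the tub onto the free middle of the liner without touching or shifting anything there as far as the images show, pulled the bin all the way out until the lock button rose and held against a push back, and handed the job in at about 19 s.

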